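# Right the fallen tasting bottle and put it back in the row

## Robot

A 6-joint arm with a two-finger parallel gripper is mounted at the origin on the work surface. World frame = base frame: x ahead of the robot, y to its left, z up, the work surface at z = 0. Lengths are in mm, angles in rad, forces in N, time in s.
With the tool pointing down it reaches from about 350 to 875 mm from the base axis. Payload 4.2 kg.
Tool frame: the origin (TCP) lies on the centre line of the jaws, within the pads' length; the fingertips stand 22 mm ahead of it and the grasp point (between the pads) lies 3 mm ahead of it; z points along the fingers, y is the line along which they close (so a half turn about z gives the same grasp; the last joint's range is limited). The gripper opens to 85 mm and grips with 20 to 120 N. Pads are 22 mm wide; open, the fingers measure 114 mm over their backs; the gripper's body (76 mm by 85 mm) begins 54 mm behind the grasp point. The pads swing forward as they close: fully open they stand 13 mm farther back than shut.
Start: joints at [-0.96, 0.385, 0.008, 0, -1.194, -0.259], TCP at [215.382, -586.694, 253.312] pointing down, gripper open.
Joint ranges: [-3.14, 3.14], [-1.21, 2.06], [-1.07, 1.41], [-3.16, 2.05], [-2.99, -0.16], [-3.1, 3.1]. Speed limits (rad/s): [2.79, 2.79, 3.14, 3.14, 3.14, 3.14].

## Interface

Orientations are given as a unit quaternion [x, y, z, w].
In Python, from workcell import * gives the robot as it stands. The module is installed in compiled form; this text tells all that it offers.
- The arm moves only by the shell command python3 -m handwheel 'ROWS' [FORCE]. ROWS is JSON, a list of rows, each a list of 7 numbers: the turn, a rotation vector about the tool's x, y, z in degrees, then the shift along the tool's x, y, z in mm, then the finger opening in mm, from 0 to 85.4. In form: [[ax, ay, az, tx, ty, tz, claw], ...]. A call has exactly 10 rows; each row is the pose to reach, as a shift and turn from the pose commanded when the call began, along the tool's axes at that moment; what a row does not reach only later rows make up. A row lasts 1/10 s, in which the tool goes at most 50 mm and 8.59 degrees, less where a joint would pass 70% of its speed; a pose out of reach is approached as far as the arm can. A call with a gripper value outside its range is refused whole. The fingers move at their own pace and stop on an object; FORCE is the grip in N (left out, the last holds). Time passes only in rows, so rows that repeat a pose let the fingers close, or fill a call up. It gives the time, the measured TCP pose, the force, the opening and the grip force at its end, in the units of the state.
- observe(): the state, without advancing time (a new reading comes with each control period).
- get_image(name): name is "side" or "top" or "wrist"; returns (picture, depth): 480x640x3 uint8, red, green, blue; 480x640 float32, mm along the optical axis (not along the pixel's ray), 0 where there is no reading.
- camera_info(name): a dict with "intrinsics" (3x3 intrinsics, pixels), "R" (3x3) and "t" (3): a world point X has camera coordinates R X + t. Camera axes: x right, y down, z forward; pixel columns grow to the right and rows downward; lengths in mm; the calibration is good to about 2 mm. A picture is of the moment at which its call begins: read the wrist's pose just before it. camera_info takes no time and is no camera call; for the wrist camera it gives the pose at the moment of the call.
- hand_in(): hands the job in; it is judged then, once.
The state is a dict: "clock": time; "joint_positions": joint angles; "joint_vel": joint speeds; "effort": joint torques, N m; "tool_pos": TCP position; "tcp_rot": TCP orientation; "ft_force": force on the tool from outside, world axes, zero at the start; "ft_torque": the same for the moment, N m; "gripper_width": finger opening in mm; "grasp_force": force on a finger pad.
Only numpy, scipy, OpenCV 4.12 (cv2) and the standard library are available. Lean on these libraries where they do the work, as an engineer would, in place of code of your own. Each camera call takes 0.05 s, during which the arm holds its last target. There are 200 camera calls.

## Task

The opened half bottle for tasting has been knocked over and lies on the counter. Stand it upright again in the gap in the row on the wooden case, wholly on its cork coaster, with its label facing square to the robot's side like its two neighbours; set it down gently. Do not disturb the two neighbours, nor the glasses, carafe, big bottle, corkscrew and cork.

Things in the scene. Friction and masses are not known exactly. Their poses are not given: they have to be found in the camera images.
- bottle: fallen half bottle, dark glass, the only one lying and the only one with a black stopper; 0.4 to 0.6 kg. Origin: centre of its base; +z along its axis to the stopper; the label faces its own -x. It lies flat on the counter (axis 30 mm up), label up, neck roughly towards the robot, loose: it can roll. Body 60 mm in diameter to 140 mm from the base, shoulder to 172 mm
- neck (a point): point on the fallen bottle's axis, 203 mm from its base: middle of the straight part of its neck, which is 28 mm in diameter from 172 to 240 mm; above it the stopper head, 30 mm in diameter, ends 252 mm from the base
- label (a point): centre of the fallen bottle's paper label, on the glass 30 mm from its axis towards the bottle's -x and 72 mm from its base; the label is 70 mm high and wraps about 54 degrees to either side
- display: closed light-wood wine case, fixed: 200 mm deep (x), 350 mm wide (y), flat top 88 mm above the counter. Along its middle line (x = 0) three places, y about -105, 0 and +105 mm: two hold the neighbours, one is the gap with the coaster. Origin: centre of its underside on the counter; +x from its front (robot side) to its back, +z up
- lamp (a point): middle of the underside of the dark lamp bar fixed along y above and just behind the row: bar 24 mm wide (x +22 to +46 mm of the case), underside 375 mm, top 407 mm above the counter, on 12 mm posts at y = +205 and -205 mm with flat feet. A gripper pointing straight down on a bottle in the row hits it; one tilted, coming from the front, does not
- coaster: round cork coaster, 90 mm in diameter and 5 mm thick, fixed flat on the case's top in the gap. Origin: centre of its underside
- neighbour_a: standing sealed half bottle in the row, same shape as the fallen one but with a burgundy foil and no stopper, 240 mm high, body 60 mm and neck 29 mm in diameter; loose, on the case's top. Origin: centre of its base, +z up its axis; its label faces its -x, to the robot's side
- neighbour_b: the other standing sealed half bottle in the row, identical to neighbour_a
- glass_a: standing tasting glass, 155 mm high, bowl 65 mm and foot 64 mm in diameter, left of the fallen bottle; loose. Origin: centre of its foot's underside
- glass_b: identical tasting glass standing to the right of the case. Origin: centre of its foot's underside
- big_bottle: standing full-size bottle, 75 mm in diameter and 300 mm high, to the right of the case; loose. Origin: centre of its base
- carafe: standing glass carafe, 112 mm in diameter and 200 mm high, behind the case to the left; loose. Origin: centre of its base
- corkscrew: folded waiter's corkscrew, 108 x 25 x 12 mm, lying in front of the case; loose. Origin: centre of its underside
- cork: used cork, 24 mm in diameter and 45 mm long, lying in front of the case; loose. Origin: centre of its underside
Not all that is in view belongs to the job. Leave any green look-alike of the bottle alone.

How it is judged:
By the outcome, as a careful person would: the job done as asked, in the order asked, and still so for the second after the job is handed in, with the robot touching nothing.
It also fails if it takes over 51 s, if anything falls off the work surface, if the arm or the gripper's body presses on something with over 40 N, if the wrist force passes 120 N, or if a joint passes its speed limit or range.

## Working session

There is one attempt and no reset: what is moved stays moved. The work goes in short steps, Python scripts to look and compute and a shell command to move; the robot and the scene stay as the last step left them, time stands still between calls to the robot, and variables do not carry over. Pictures are saved under pics/ and viewed, at most 10 in all, crops included, and the job is handed in when it is done.

```bash
mkdir -p pics; cat > h.py <<'E'
from workcell import *
import numpy as np, cv2
from scipy.spatial.transform import Rotation as Ro
def cloud(name,d,ci=None):
    ci=ci or camera_info(name); K=np.array(ci["intrinsics"]);R=np.array(ci["R"]);t=np.array(ci["t"])
    v,u=np.mgrid[0:480,0:640]
    c=np.stack([(u-K[0,2])/K[0,0]*d,(v-K[1,2])/K[1,1]*d,d],-1)
    P=(c-t)@R
    P[d<=0]=np.nan
    return P
E
python3 - <<'E'
from h import *
for n in("top","side"):
    p,d=get_image(n); cv2.imwrite(f"pics/{n}0.png",p[...,::-1]); np.savez(f"{n}0.npz",p=p,P=cloud(n,d))
    ci=camera_info(n); print(n,-np.array(ci["R"]).T@ci["t"])
s=observe();print(s["clock"],s["tool_pos"],s["tcp_rot"])
E
```

```text
top [ 221.45750299   56.2415456  1576.39016756]
side [ -92.98419725 -912.63963017 1297.44157499]
0.1 [ 215.22497613 -586.26375561  252.32291744] [-1.74931570e-01  9.84580089e-01  9.68407463e-04 -2.38993154e-04]
```

View pics/top0.png

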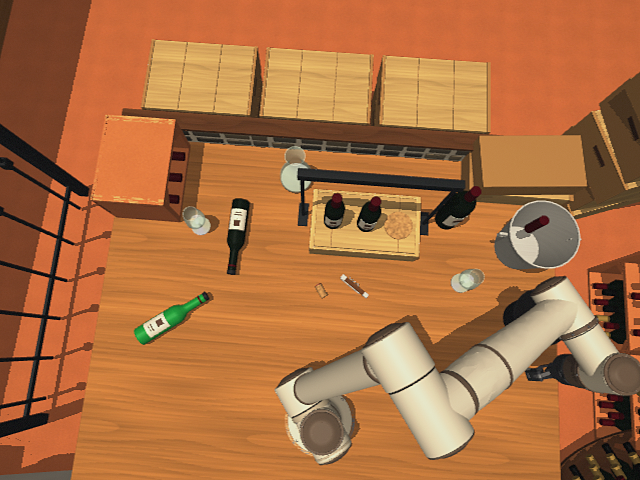

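View pics/side0.png

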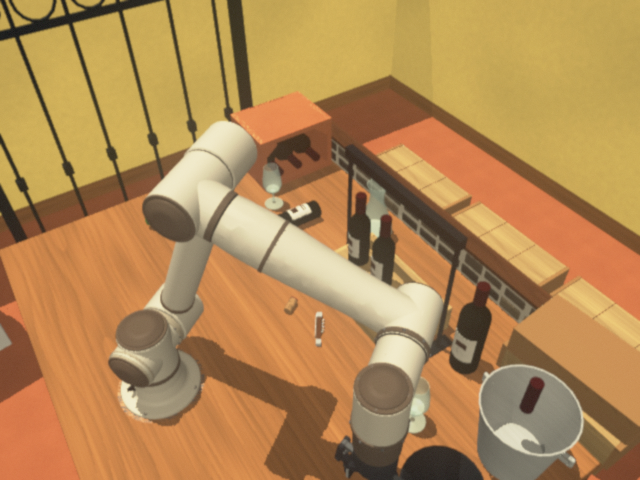

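The top view shows the bottle lying at about (237,200) to (233,275), neck towards the robot. The coaster is at (398,223), at the right end of the row, and the lamp bar runs just behind it.

```bash
python3 - <<'E'
from h import *
z=np.load("top0.npz");p=z["p"].astype(int);P=z["P"]
U,V=np.meshgrid(range(640),range(480))
def box(u0,u1,v0,v1):return (U>=u0)&(U<u1)&(V>=v0)&(V<v1)
# bottle
m=box(215,262,190,285)&(P[...,2]>8)&(P[...,2]<75)
Q=P[m];print("bottle n",len(Q))
q=Q[:,:2];c=q.mean(0);w=np.linalg.svd(q-c)[2][0]; w=w*(-np.sign(w[0]))
n=np.array([-w[1],w[0]])
for it in range(3):
    s=(q-c)@w; o=(q-c)@n
    ss=np.arange(s.min(),s.max(),10);mid=[];
    for a in ss:
        k=(s>=a)&(s<a+10)
        if k.sum()>3: mid.append((a+5,(o[k].min()+o[k].max())/2,o[k].max()-o[k].min(),Q[k,2].max()))
    mid=np.array(mid);f=np.polyfit(mid[1:-1,0],mid[1:-1,1],1);c=c+n*f[1];w=w+n*f[0];w/=np.linalg.norm(w);n=np.array([-w[1],w[0]])
s=(q-c)@w
print(mid.round(1)); print("axis dir",w,np.degrees(np.arctan2(w[1],w[0])),"base",c+w*s.min(),"tip",c+w*s.max(),"len",np.ptp(s))
# label
lm=m&(p.min(-1)>110); print("label centroid",P[lm].mean(0),"s",((P[lm][:,:2]-c)@w-s.min()).min(),((P[lm][:,:2]-c)@w-s.min()).max(), "off",((P[lm][:,:2]-c)@n).min(),((P[lm][:,:2]-c)@n).max())
# case top
m=box(300,430,180,265)&(abs(P[...,2]-88)<6); r=cv2.minAreaRect(P[m][:,:2].astype(np.float32)); print("case",r, np.median(P[m][:,2]))
# bar
m=box(295,475,160,200)&(abs(P[...,2]-407)<12); r=cv2.minAreaRect(P[m][:,:2].astype(np.float32)); print("bar",r,np.median(P[m][:,2]))
# coaster by colour/height
m=box(380,416,205,242)&(P[...,2]>90.5)&(P[...,2]<97); print("coaster",m.sum(),cv2.minEnclosingCircle(P[m][:,:2].astype(np.float32)),np.median(P[m][:,2]))
for nm,b in dict(nA=(320,347,190,230),nB=(357,385,193,232),big=(435,485,180,230),glassb=(450,488,265,293),glassa=(180,214,203,238),cork=(313,330,280,300),cs=(338,370,272,300)).items():
    m=box(*b)&(P[...,2]>(110 if nm[0]=='n' else 5))
    Q=P[m]; zt=np.nanpercentile(Q[:,2],99); k=Q[:,2]>zt-8
    print(nm,"top",Q[k].mean(0).round(0),"all",Q.min(0).round(),Q.max(0).round())
E
```

```text
bottle n 1177
[[-117.5   -6.9  106.6   52.3]
 [-107.5   11.9   56.5   64. ]
 [ -97.5   -4.4  143.6   64.7]
 [ -87.5   -3.7  136.7   67.3]
 [ -77.5    7.2   59.1   65.7]
 [ -67.5   -0.4   72.3   68.6]
 [ -57.5   25.9   93.7   65.3]
 [ -47.5   -3.3  118.8   67. ]
 [ -37.5  -12.9  105.4   66.5]
 [ -27.5  -21.5  106.6   70.1]
 [ -17.5    2.1   91.1   69.4]
 [  -7.5  -16.   107.9   66.4]
 [   2.5   14.1   82.2   68.2]
 [  12.5   11.3   75.4   66.4]
 [  22.5   -1.    59.7   66. ]
 [  32.5   12.2   82.9   64.4]
 [  42.5   -8.4  124.3   60.7]
 [  52.5   -1.   144.2   57.5]
 [  62.5   -3.2   28.5   48.1]
 [  72.5  -21.4   61.4   48.3]
 [  82.5  -14.3  113.6   50.7]
 [  92.5   -2.1  103.1   57.7]
 [ 102.5   -1.5  103.2   49.7]
 [ 112.5   -8.6   26.3   50.5]
 [ 122.5   10.9  126.2   53.3]
 [ 132.5   30.2  108.9   49.5]
 [ 142.5   31.4  101.6   50.8]]
axis dir [-0.99858186 -0.05323792] -176.9482493708322 base [725.57937811 325.00275737] tip [402.69605556 307.78871024] len 323.34186768467464
label centroid [614.55774364 315.47363987  57.13847038] s 76.1757037151493 148.6698036034257 off -26.171669227223983 30.397940483824954
case ((627.433837890625, -100.89744567871094), (203.09719848632812, 411.86865234375), 0.22423945367336273) 88.96960825503037
bar ((660.6541137695312, -102.28398132324219), (432.2485656738281, 28.01711082458496), 89.90048217773438) 407.6706014259461
coaster 634 ((630.0655517578125, -208.1771697998047), 79.85037231445312) 93.16684954254643
nA top [625.   4. 330.] all [593. -25. 110.] [648.  34. 335.]
nB top [ 623. -102.  330.] all [ 591. -130.  110.] [652. -72. 335.]
big top [ 659. -281.  408.] all [ 643. -513.    5.] [ 808. -241.  414.]
glassb top [ 467. -432.  156.] all [ 434. -523.    5.] [ 533. -400.  163.]
glassa top [591. 444. 154.] all [551. 403.   5.] [670. 524. 159.]
cork top [405.  22.  26.] all [376.  -2.   5.] [442.  50.  31.]
cs top [429. -84.  15.] all [ 382. -135.    5.] [473. -33.  27.]
```

```bash
python3 - <<'E'
from h import *
z=np.load("top0.npz");p=z["p"].astype(np.uint8);P=z["P"]
ci=camera_info("top");K=np.array(ci["intrinsics"]);R=np.array(ci["R"]);t=np.array(ci["t"]);C=-R.T@t
def ray(u,v,h):
    d=R.T@np.linalg.inv(K)@[u,v,1]; return (C+d*(h-C[2])/d[2])[:2]
hsv=cv2.cvtColor(p,cv2.COLOR_RGB2HSV)
U,V=np.meshgrid(range(640),range(480))
m=((U>215)&(U<262)&(V>190)&(V<285)&((hsv[...,2]<60)|(hsv[...,1]<60)))
n,l,st,ce=cv2.connectedComponentsWithStats(m.astype(np.uint8)); k=1+np.argmax(st[1:,4]); print(st[k])
m=l==k
for v in range(st[k,1],st[k,1]+st[k,3],5):
    us=np.where(m[v])[0]; a,b=ray(us.min()-.5,v,30),ray(us.max()+.5,v,30); print(v,us.min(),us.max(),((a+b)/2).round(1),np.linalg.norm(a-b).round(1))
print("tip",ray(234,st[k,1]+st[k,3]-.5,30),"base",ray(238,st[k,1]-.5,40),ray(238,st[k,1]-.5,60))
lm=m&(hsv[...,1]<90)&(hsv[...,2]>120); vv,uu=np.where(lm); print("label",ray(uu.mean(),vv.mean(),56),[ray(uu.mean(),x,58) for x in(vv.min(),vv.max())])
# coaster: hue based
s=observe();Rt=Ro.from_quat(s["tcp_rot"]).as_matrix();w=camera_info("wrist");Rw=np.array(w["R"]);Cw=-Rw.T@w["t"]
print("cam in tool",Rt.T@(Cw-s["tool_pos"]),"axis",Rt.T@Rw[2])
Q=P[(abs(P[...,2]-88)<3)&(U>300)&(U<430)&(V>180)&(V<265)]
print("case edges",np.percentile(Q,[2,98],0))
mm=(U>380)&(U<418)&(V>205)&(V<243)&(hsv[...,0]<=13)
for nm,b in dict(a=(320,347,190,230),b=(357,385,193,232)).items():
    mk=(U>=b[0])&(U<b[1])&(V>=b[2])&(V<b[3])&(P[...,2]>305); q=P[mk]; print(nm,np.median(q,0),mk.sum())
c=p[200:250,375:425]; cv2.imwrite("pics/coast.png",cv2.resize(np.hstack([c,p[185:235,212:262]]),None,fx=8,fy=8,interpolation=cv2.INTER_NEAREST)[...,::-1])
print(ray(398,223,93),ray(383.5,223,93),ray(412.5,223,93))
E
```

```text
[227 199  23  76 933]
199 234 243 [689.7 323.8] 33.8
204 232 249 [672.7 315.2] 60.7
209 232 248 [655.1 315. ] 57.2
214 231 247 [637.5 316.4] 57.1
219 230 246 [620.  317.9] 57.0
224 229 246 [602.7 317.7] 60.2
229 229 245 [585.4 317.5] 56.7
234 228 244 [568.1 319. ] 56.6
239 227 244 [551.  318.8] 59.8
244 228 243 [534.1 316.9] 53.0
249 230 239 [517.  318.4] 33.1
254 230 237 [500.  319.8] 26.4
259 229 236 [483.1 321.3] 26.4
264 229 235 [466.3 321.1] 23.0
269 228 235 [449.7 320.9] 26.2
274 231 234 [433.5 315.8] 13.1
tip [432.2115697  310.70836742] base [688.27335313 323.91666903] [682.19656534 320.43220097]
label [615.49655045 318.98531869] [array([649.78099166, 322.43910034]), array([578.66212048, 314.67507593])]
cam in tool [  69.08714234   -0.31476055 -121.78142976] axis [-2.68984659e-01 -3.12889647e-04  9.63144410e-01]
case edges [[ 529.62709866 -272.67887239   85.18161446]
 [ 724.70175599   67.23780476   90.88525808]]
a [621.41858965   4.50960353 328.36879701] 112
b [ 621.06632344 -101.28012213  328.7974331 ] 115
[ 630.8899224  -206.05598736] [ 627.2345712  -159.67782085] [ 634.54509627 -252.43190406]
```

View pics/coast.png

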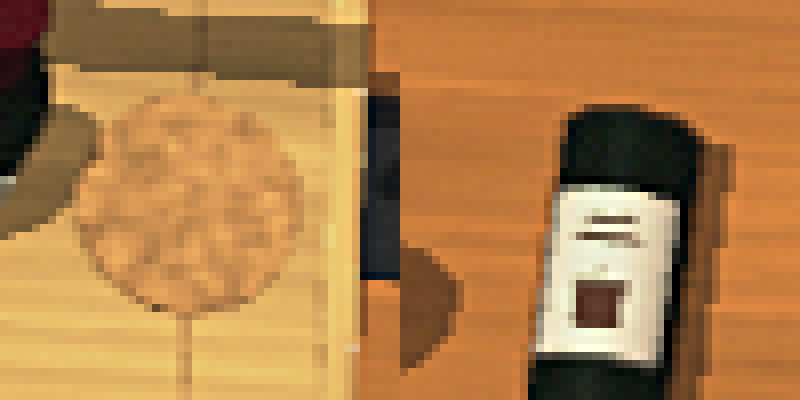

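The coaster centre comes out at about (625,-208). The bottle's base is at about (686,315) and its axis points along -x. I'll grip the body 115 mm from the base, with the tool 35° off vertical. A spin of about 180° then stands it up label-front, with the tool coming from the front.

```bash
cat >> h.py <<'E'
def pose(kind,p,a=35,yaw=0):
    a=np.radians(a)
    if kind=="grasp": z=[np.sin(a),0,-np.cos(a)];y=[0,-1,0]
    else: z=[np.cos(a),0,-np.sin(a)];y=[0,1,0]
    M=np.column_stack([np.cross(y,z),y,z]); M=Ro.from_euler("z",yaw,degrees=True).as_matrix()@M
    return M,np.array(p,float)-3*M[:,2]      # p = grasp point
def rel(T,s=None):
    s=s or observe();R0=Ro.from_quat(s["tcp_rot"]);M,p=T
    print("rot",(R0.inv()*Ro.from_matrix(M)).as_rotvec(degrees=True).round(2),"shift",R0.inv().apply(p-s["tool_pos"]).round(1))
E
python3 - <<'E'
from h import *
s=observe()
M,p=pose("grasp",[571,318.5,30],35,-1.5); M2=M
from scipy.spatial.transform import Slerp
R0=Ro.from_quat(s["tcp_rot"]); rv=(R0.inv()*Ro.from_matrix(M)).as_rotvec(); Mm=(R0*Ro.from_rotvec(rv*.5)).as_matrix()
rel((Mm,np.array([400,-130,330])))
rel((M,p-140*M[:,2]))
E
```

```text
rot [ 23.94   4.65 -75.87] shift [-330.6  364.8  -77. ]
rot [  47.89    9.3  -151.75] shift [-569.4  756.9  106.6]
```

```bash
python3 -m handwheel '[[24,4.6,-76,-330,365,-77,85],[24,4.6,-76,-330,365,-77,85],[24,4.6,-76,-330,365,-77,85],[24,4.6,-76,-330,365,-77,85],[24,4.6,-76,-330,365,-77,85],[24,4.6,-76,-330,365,-77,85],[24,4.6,-76,-330,365,-77,85],[24,4.6,-76,-330,365,-77,85],[24,4.6,-76,-330,365,-77,85],[24,4.6,-76,-330,365,-77,85]]' 100; python3 - <<'E'
from h import *
s=observe();print(s["joint_positions"])
M,p=pose("grasp",[571,318.5,30],35,-1.5)
rel((M,p-140*M[:,2]))
E
```

```text
clock: 1.1
tool_pos: [398.3, -128.7, 330.4]
tcp_rot: [0.737, -0.647, 0.197, 0.002]
ft_force: [2.4, -0.4, -0.2]
gripper_width: 85.2
grasp_force: 0.0
[ 0.28858314 -0.2096072  -0.66841858  0.41980307 -0.9401293  -0.37920789]
rot [ 23.76   4.5  -75.52] shift [-473.8 -113.9   79.2]
```

```bash
python3 -m handwheel '[[24,4.5,-75.5,-474,-114,79,85],[24,4.5,-75.5,-474,-114,79,85],[24,4.5,-75.5,-474,-114,79,85],[24,4.5,-75.5,-474,-114,79,85],[24,4.5,-75.5,-474,-114,79,85],[24,4.5,-75.5,-474,-114,79,85],[24,4.5,-75.5,-474,-114,79,85],[24,4.5,-75.5,-474,-114,79,85],[24,4.5,-75.5,-474,-114,79,85],[24,4.5,-75.5,-474,-114,79,85]]'; python3 - <<'E'
from h import *
s=observe();print(s["joint_positions"])
M,p=pose("grasp",[571,318.5,30],35,-1.5)
rel((M,p-140*M[:,2]))
ci=camera_info("wrist");im,d=get_image("wrist");P=cloud("wrist",d,ci)
cv2.imwrite("pics/w1.png",im[...,::-1]);np.savez("w1.npz",p=im,P=P)
m=(P[...,2]>20)&(P[...,2]<70)&(abs(P[...,1]-318)<60)&(P[...,0]>420)&(P[...,0]<720)
Q=P[m];print(len(Q),Q.min(0),Q.max(0))
for x in range(440,700,20):
    k=abs(Q[:,0]-x)<8
    if k.sum()>20:
        q=Q[k]; print(x,k.sum(),np.percentile(q[:,1],[1,99]).round(1),np.percentile(q[:,2],98).round(1))
E
```

```text
clock: 2.1
tool_pos: [491.9, 319.0, 145.9]
tcp_rot: [0.954, -0.012, 0.301, 0.004]
ft_force: [0.8, -0.4, 0.6]
gripper_width: 84.9
grasp_force: 0.0
[ 0.68875475  0.28505165 -0.89589662  1.80643075 -0.39687169 -0.87235148]
rot [-0.04 -0.04  0.01] shift [-1.7 -1.5 -2.7]
18534 [454.25539413 285.37714984  30.53393266] [683.14218597 347.485323    64.20465931]
460 925 [307.1 334.5] 46.3
480 1042 [306.6 334.1] 46.2
500 977 [305.7 333.3] 46.4
520 1464 [296.5 340.6] 55.4
540 1853 [290.3 346. ] 61.2
560 1629 [289.7 346.1] 61.5
580 1559 [289.1 345.6] 62.5
600 1386 [288.5 345.1] 63.2
620 1303 [287.8 344.5] 62.7
640 1150 [287.2 343.9] 62.6
660 1112 [286.9 343.2] 61.3
680 470 [286.4 343.4] 61.2
```

View pics/w1.png

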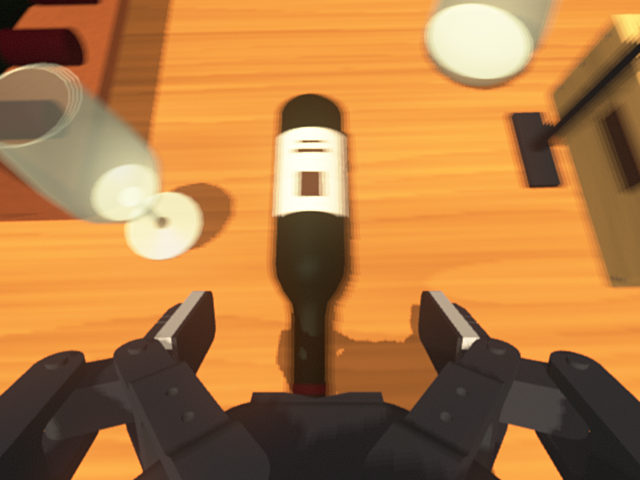

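The wrist view shows the bottle centred between the open fingers, label up (around (310,180)), with its neck running down to (310,385). Next I descend.

```bash
python3 - <<'E'
from h import *
rel(pose("grasp",[571,317.6,31],35,-1.66))
E
```

```text
rot [-0.29  0.12  0.38] shift [ -0.2   5.3 133.7]
```

```bash
python3 - <<'E'
from h import *
s=observe();print(s["tool_pos"],s["tcp_rot"],s["clock"],s["joint_vel"]); rel(pose("grasp",[571,317.6,31],35,-1.66))
M,p=pose("grasp",[571,317.6,31],35,-1.66);print(p,M)
E
```

```text
[493.14918839 324.44143374 143.22456688] [ 0.95397598 -0.00985519  0.29970681  0.00292026] 2.15 [-0.01445716 -0.06936005 -0.04042911 -0.12400266 -0.01004987  0.06773242]
rot [-0.29  0.12  0.38] shift [ -0.2   5.3 133.7]
[569.27999283 317.6498468   33.45745613] [[ 0.81880827 -0.02896841  0.57333572]
 [-0.02372953 -0.99958033 -0.0166156 ]
 [ 0.57357644  0.         -0.81915204]]
```

The arm was still settling when I took that picture, so I'll go half way down, let it settle and re-measure.

```bash
python3 -m handwheel '[[0,0,0,0,3,15,85],[0,0,0.4,0,3,30,85],[0,0,0.4,0,3,45,85],[0,0,0.4,0,3,60,85],[0,0,0.4,0,3,60,85],[0,0,0.4,0,3,60,85],[0,0,0.4,0,3,60,85],[0,0,0.4,0,3,60,85],[0,0,0.4,0,3,60,85],[0,0,0.4,0,3,60,85]]'; python3 - <<'E'
from h import *
print(observe()["joint_vel"])
ci=camera_info("wrist");im,d=get_image("wrist");P=cloud("wrist",d,ci)
cv2.imwrite("pics/w2.png",im[...,::-1])
m=(P[...,2]>20)&(P[...,2]<70)&(abs(P[...,1]-318)<60)&(P[...,0]>420)&(P[...,0]<720)
Q=P[m]
for x in range(500,700,20):
    k=abs(Q[:,0]-x)<8
    if k.sum()>20:
        q=Q[k]; print(x,k.sum(),np.percentile(q[:,1],[1,99]).round(1),np.percentile(q[:,2],98).round(1))
s=observe();print(s["joint_positions"],s["tool_pos"]);rel(pose("grasp",[571,317.6,31],35,-1.66))
h=cv2.cvtColor(im,cv2.COLOR_RGB2HSV);lm=m&(h[...,1]<90)&(h[...,2]>120);L=P[lm];print("label",L.mean(0),np.percentile(L[:,1],[1,99]))
E
```

```text
clock: 3.15
tool_pos: [526.2, 319.4, 104.4]
tcp_rot: [0.954, -0.019, 0.298, 0.006]
ft_force: [0.5, -0.2, 0.1]
gripper_width: 84.8
grasp_force: 0.0
[-0.00106879  0.00323885 -0.00059064  0.00016011  0.00050769 -0.00019123]
500 1528 [305.9 334.1] 46.5
520 2165 [297.2 340.2] 55.5
540 2940 [291. 346.] 61.2
560 2651 [289.9 346.3] 61.5
580 2475 [289.2 345.3] 62.5
600 2163 [288.6 345.1] 63.2
620 1999 [288.1 344.3] 62.8
640 1738 [287.5 344.4] 62.5
660 1665 [287.  343.2] 61.4
680 690 [287.1 343. ] 61.2
[ 0.57189198  0.39017968 -0.84683189  2.05210158 -0.37837907 -1.03454263] [526.26772246 319.34350098 104.31659927]
rot [ 0.38  0.28 -0.48] shift [-5.  -0.1 82.8]
label [610.2560752  316.51159135  57.44683923] [291.87554128 341.18737568]
```

Joint 4 has reached its limit (2.05) with this tilt. Before going on I'll fit a kinematic model from the logged joint and pose pairs, to choose a tilt that works at both the grasp and the place.

```bash
cat > k.py <<'E'
from h import *
from scipy.optimize import least_squares
Rx=lambda a:Ro.from_euler("x",a);Ry=lambda a:Ro.from_euler("y",a);Rz=lambda a:Ro.from_euler("z",a)
def wr(j,s4=1):return Rz(j[0])*Ry(j[1]-j[2])*Rx(s4*j[3])*Ry(-j[4])
E
python3 - <<'E'
from k import *
s=observe();import itertools
D=[([-0.96,.385,.008,0,-1.194,-.259],[215.382,-586.694,253.312],[-.17493,.98458,.00097,-.00024]),
([0.28858314,-0.2096072,-0.66841858,0.41980307,-0.9401293,-0.37920789],[398.3,-128.7,330.4],[.737,-.647,.197,.002]),
([0.68875475,0.28505165,-0.89589662,1.80643075,-0.39687169,-0.87235148],[491.9,319.0,145.9],[.954,-.012,.301,.004]),
(s["joint_positions"],s["tool_pos"],s["tcp_rot"])]
for s4,s6 in itertools.product((1,-1),(1,-1)):
    N=[(wr(j,s4)*Rx(s6*j[5])).inv()*Ro.from_quat(q) for j,p,q in D]
    print(s4,s6,[np.degrees((N[0].inv()*n).magnitude()).round(1) for n in N], N[0].as_matrix().round(2).tolist())
for s4 in (1,-1):
    def pos(t,j):
        return Rz(j[0]).apply(np.array([0,t[0],t[1]])+Ry(j[1]).apply([t[2],0,t[3]])+Ry(j[1]-j[2]).apply([t[4],0,t[5]]))+wr(j,s4).apply([t[6],0,0])
    r=least_squares(lambda t:np.concatenate([pos(t,j)-p for j,p,q in D]),[0,200,0,300,300,0,200]); print(s4,r.x.round(1),r.fun.round(1))
E
```

```text
1 1 [np.float64(0.0), np.float64(41.4), np.float64(142.1), np.float64(151.5)] [[-0.0, -0.0, 1.0], [-0.87, 0.5, 0.0], [-0.5, -0.87, -0.0]]
1 -1 [np.float64(0.0), np.float64(48.1), np.float64(152.9), np.float64(124.8)] [[-0.0, -0.0, 1.0], [-1.0, 0.0, -0.0], [-0.0, -1.0, -0.0]]
-1 1 [np.float64(0.0), np.float64(13.8), np.float64(70.2), np.float64(88.9)] [[-0.0, -0.0, 1.0], [-0.87, 0.5, 0.0], [-0.5, -0.87, -0.0]]
-1 -1 [np.float64(0.0), np.float64(0.1), np.float64(0.1), np.float64(0.1)] [[-0.0, -0.0, 1.0], [-1.0, 0.0, -0.0], [-0.0, -1.0, -0.0]]
1 [-182.5   50.7  145.6  546.9  249.8   84.5  242.8] [-18.8 -12.4  -6.6 -44.1 126.8  26.7   7.7 -25.9  -9.   48.7 -71.8 -11.1]
-1 [-117.3 -208.6  251.7  509.5  137.9  138.8   10.1] [ 34.9  24.7 -16.  -50.2 106.3  65.9  25.1 -50.2 -19.4  49.9 -91.9 -30.5]
```

```bash
cat >> k.py <<'E'
N=Ro.from_matrix([[0,0,1],[-1,0,0],[0,-1,0]])
def rot(j):return wr(j,-1)*Rx(-j[5])*N
def pos(t,j):
    w=Rz(j[0])*Ry(j[1]-j[2]);v=w*Rx(-j[3])
    return Rz(j[0]).apply([t[9],t[0],t[1]])+(Rz(j[0])*Ry(j[1])).apply([t[2],0,t[3]])+w.apply([t[4],0,t[5]])+v.apply([0,t[7],t[8]])+(v*Ry(-j[4])).apply([t[6],0,0])
D=[([-0.96,.385,.008,0,-1.194,-.259],[215.382,-586.694,253.312]),
([0.28858314,-0.2096072,-0.66841858,0.41980307,-0.9401293,-0.37920789],[398.3,-128.7,330.4]),
([0.68875475,0.28505165,-0.89589662,1.80643075,-0.39687169,-0.87235148],[491.9,319.0,145.9]),
([0.57189198,0.39017968,-0.84683189,2.05210158,-0.37837907,-1.03454263],[526.26772246,319.34350098,104.31659927])]
def fit(D,x0=[0,200,0,300,300,0,200,0,0,0],reg=1e-3):
    x0=np.array(x0,float)
    return least_squares(lambda t:np.concatenate([pos(t,j)-p for j,p in D]+[reg*(t-x0)]),x0)
E
python3 - <<'E'
from k import *
for x0 in ([0,200,0,300,300,0,200,0,0,0],[0,300,0,400,400,0,200,0,0,0],[-100,200,0,400,400,0,100,0,0,50]):
    r=fit(D,x0); print(r.x.round(1),r.fun[:12].round(1))
E
```

```text
[-0.000e+00  1.602e+02 -2.000e-01  5.643e+02  4.222e+02  5.000e-01
  2.745e+02 -1.600e+02 -6.000e-01 -1.000e-01] [ 0. -0. -0. -0. -0.  0.  0.  0. -0. -0. -0.  0.]
[ 0.000e+00  1.602e+02 -2.000e-01  5.643e+02  4.223e+02  5.000e-01
  2.745e+02 -1.600e+02 -6.000e-01 -1.000e-01] [ 0. -0. -0. -0. -0.  0.  0.  0. -0. -0. -0.  0.]
[ 0.000e+00  1.602e+02 -2.000e-01  5.643e+02  4.223e+02  5.000e-01
  2.745e+02 -1.600e+02 -6.000e-01 -1.000e-01] [ 0. -0. -0. -0. -0.  0.  0.  0. -0. -0. -0.  0.]
```

```bash
cat >> k.py <<'E'
T0=fit(D).x
LO=np.array([-3.14,-1.21,-1.07,-3.16,-2.99,-3.1]);HI=np.array([3.14,2.06,1.41,2.05,-.16,3.1])
def err(q,M,p):return np.r_[(pos(T0,q)-p)/300,(rot(q).inv()*Ro.from_matrix(M)).as_rotvec()]
def ik(M,p,n=60,seed=0,m=0.03):
    g=np.random.default_rng(seed);S=[]
    for _ in range(n):
        r=least_squares(err,g.uniform(LO+m,HI-m),bounds=(LO+m,HI-m),args=(M,p),max_nfev=80)
        if np.abs(r.fun).max()<2e-3 and not any(np.abs(r.x-s).max()<.05 for s in S):S.append(r.x)
    return S
E
cat > sweep.py <<'E'
from k import *
fl=np.diag([-1,-1,1])
for a in (15,20,25,30,40,45,50):
    for f in (0,1):
        F=fl if f else np.eye(3)
        M,p=pose("grasp",[571,317.6,31],a,-1.66);M2,p2=pose("place",[625,-208,208],a,0)
        for nm,m,q in(("G",M@F,p),("P",M2@F,p2)):
            for s in ik(m,q): print(a,f,nm,s.round(2))
E
time python3 sweep.py
```

```text
15 0 G [ 0.8   0.57 -0.52  0.59 -0.35  0.2 ]
15 0 P [-0.72  0.39 -0.42 -2.07 -0.81  0.89]
15 1 G [ 0.8   0.57 -0.52  0.59 -0.35 -2.94]
15 1 P [-0.72  0.39 -0.42 -2.07 -0.81 -2.25]
20 0 G [ 0.64  0.54 -0.71  1.39 -0.22 -0.45]
20 0 P [-0.66  0.35 -0.36 -1.94 -0.67  0.72]
20 1 G [ 0.64  0.54 -0.71  1.39 -0.22  2.69]
20 1 P [-0.66  0.35 -0.36 -1.94 -0.67 -2.42]
25 0 G [ 0.51  0.54 -0.74  1.96 -0.24 -0.9 ]
25 0 P [-0.58  0.31 -0.31 -1.76 -0.53  0.49]
25 1 G [ 0.51  0.54 -0.74  1.96 -0.24  2.25]
25 1 P [-0.58  0.31 -0.31 -1.76 -0.53 -2.65]
30 0 P [-0.47  0.29 -0.26 -1.5  -0.41  0.17]
30 1 P [-0.47  0.29 -0.26 -1.5  -0.41 -2.97]
40 0 P [-0.23  0.27 -0.28 -0.82 -0.24 -0.62]
40 1 P [-0.23  0.27 -0.28 -0.82 -0.24  2.52]
45 0 P [-0.15  0.27 -0.33 -0.51 -0.23 -0.97]
45 1 P [-0.15  0.27 -0.33 -0.51 -0.23  2.18]
50 0 P [-0.12  0.27 -0.35 -0.3  -0.27 -1.19]
50 1 P [-0.12  0.27 -0.35 -0.3  -0.27  1.95]
real	2m35.465s
user	2m35.697s
sys	0m0.220s
```

The kinematic fit is essentially exact. A tilt of 15° works at both ends with good joint margins, so I'll plan the whole path in joint space.

```bash
cat > plan.py <<'E'
from k import *
def near(M,p,q0):
    r=least_squares(err,q0,bounds=(LO+.02,HI-.02),args=(M,p)); return r.x,np.abs(r.fun).max()
a=15
Mg,pg=pose("grasp",[571,317.6,31],a,-1.66)
Qg,e=near(Mg,pg,[.8,.57,-.52,.59,-.35,.2])
Qh,e1=near(Mg,pg-[0,0,-75],Qg)
Ql,e2=near(Mg,pg+[-60,-40,230],Qh)
Mp,pp=pose("place",[625,-208,209],a,0)
Qp,e3=near(Mp,pp,[-.72,.39,-.42,-2.07,-.81,.89])
Qf,e4=near(Mp,pp+[-150,0,60],Qp)
E
python3 - <<'E'
from plan import *
for n,q,e in(("g",Qg,e),("h",Qh,e1),("l",Ql,e2),("f",Qf,e4),("p",Qp,e3)):print(n,q.round(2),round(e,4))
for k in np.linspace(0,1,11):
    q=Ql+k*(Qf-Ql);R=rot(q);g=pos(T0,q)+R.apply([0,0,3])
    # bottle axis in tool frame: tool->bottle from grasp: -X world
    ax=R.apply(Mg.T@Ro.from_euler("z",-1.66,degrees=True).apply([-1,0,0]));print(k.round(1),"g",g.round(),"base",(g-115*ax).round(),"tip",(g+137*ax).round())
print("rot total",np.degrees(sum((rot(Ql+k*(Qf-Ql)).inv()*rot(Ql+(k+.05)*(Qf-Ql))).magnitude() for k in np.arange(0,1,.05))))
rel((Mg,pg+[0,0,75]))
E
```

```text
g [ 0.8   0.57 -0.52  0.59 -0.35  0.2 ] 0.0
h [ 0.82  0.48 -0.4   0.38 -0.55  0.4 ] 0.0
l [ 0.87  0.21 -0.34  0.27 -0.88  0.52] 0.0
f [-0.9   0.09 -0.56 -1.78 -0.89  0.64] 0.0
p [-0.72  0.39 -0.42 -2.07 -0.81  0.89] 0.0
0.0 g [511. 278. 261.] base [626. 274. 261.] tip [374. 282. 261.]
0.1 g [503. 192. 224.] base [612. 159. 207.] tip [373. 231. 244.]
0.2 g [482. 125. 195.] base [575.  68. 161.] tip [370. 194. 235.]
0.3 g [457.  78. 174.] base [529.   4. 124.] tip [372. 166. 235.]
0.4 g [437.  46. 163.] base [484. -35.  96.] tip [381. 143. 242.]
0.5 g [427.  24. 160.] base [451. -55.  80.] tip [400. 117. 256.]
0.6 g [429.   2. 167.] base [433. -67.  75.] tip [425.  83. 278.]
0.7 g [442. -28. 183.] base [432. -79.  80.] tip [453.  34. 305.]
0.8 g [459. -71. 206.] base [ 444. -103.   96.] tip [476. -32. 336.]
0.9 g [ 473. -131.  235.] base [ 462. -145.  121.] tip [ 486. -114.  370.]
1.0 g [ 475. -208.  269.] base [ 475. -208.  154.] tip [ 475. -208.  406.]
rot total 188.0594416238661
rot [  0.29 -19.72  -0.54] shift [38.8 -0.  21.3]
```

```bash
python3 -m handwheel '[[0,-5,0,10,0,5,85],[0,-10,0,20,0,10,85],[0,-15,-0.3,30,0,16,85],[0.3,-19.7,-0.5,38.8,0,21.3,85],[0.3,-19.7,-0.5,38.8,0,21.3,85],[0.3,-19.7,-0.5,38.8,0,21.3,85],[0.3,-19.7,-0.5,38.8,0,21.3,85],[0.3,-19.7,-0.5,38.8,0,21.3,85],[0.3,-19.7,-0.5,38.8,0,21.3,85],[0.3,-19.7,-0.5,38.8,0,21.3,85]]'; python3 - <<'E'
from plan import *
rel((Mg,pg)); print(observe()["joint_positions"])
E
```

```text
clock: 4.2
tool_pos: [570.4, 317.4, 108.6]
tcp_rot: [0.991, -0.015, 0.131, 0.002]
ft_force: [-0.2, -0.8, -0.0]
gripper_width: 85.2
grasp_force: 0.0
rot [ 0.06 -0.05 -0.03] shift [-19.6  -0.3  72. ]
[ 0.82239534  0.47711133 -0.40572632  0.3864367  -0.54679183  0.4015665 ]
```

```bash
python3 -m handwheel '[[0,0,0,-4,0,14,85],[0,0,0,-8,0,28,85],[0,0,0,-12,0,42,85],[0,0,0,-15,0,55,85],[0,0,0,-18,0,66,85],[0,0,0,-19.6,0,72,85],[0,0,0,-19.6,0,72,85],[0,0,0,-19.6,0,72,80],[0,0,0,-19.6,0,72,70],[0,0,0,-19.6,0,72,65]]' 40; python3 -m handwheel '[[0,0,0,0,0,0,60],[0,0,0,0,0,0,55],[0,0,0,0,0,0,50],[0,0,0,0,0,0,45],[0,0,0,0,0,0,45],[0,0,0,0,0,0,45],[0,0,0,0,0,0,45],[0,0,0,0,0,0,45],[0,0,0,0,0,0,45],[0,0,0,0,0,0,45]]' 90; python3 - <<'E'
from plan import *
rel((Mg,pg)); print(observe()["joint_positions"])
E
```

```text
clock: 5.2
tool_pos: [570.4, 317.9, 34.7]
tcp_rot: [0.991, -0.015, 0.131, 0.001]
ft_force: [0.7, 0.3, 0.5]
gripper_width: 65.1
grasp_force: 0.0
clock: 6.2
tool_pos: [570.2, 318.2, 35.3]
tcp_rot: [0.991, -0.015, 0.131, 0.001]
ft_force: [-3.5, 0.6, 6.0]
gripper_width: 57.5
grasp_force: 94.8
rot [-0.07 -0.09 -0.03] shift [-0.4  0.5  1.4]
[ 0.79642829  0.57074328 -0.52534712  0.5916656  -0.34857208  0.19920129]
```

Gripped at 95 N. Next I work out the lift and the sweep.

```bash
cat > sweep2.py <<'E'
from plan import *
A=np.array([470,290,300.]);B=np.array([440,-208,320.])
R0=Ro.from_matrix(Mg)
print("lift",R0.inv().apply(A-pos(T0,Qg)).round(1))
QA,e=near(Mg,A,Ql);print(QA.round(2),e)
QB,e=near(Mp,B,Qf);print(QB.round(2),e)
q=QA;rows=[]
for k in np.linspace(0,1,31):
    R=rot(QA+k*(QB-QA));p=A+k*(B-A)-np.array([40,0,0])*np.sin(np.pi*k)*0
    q2,e=near(R.as_matrix(),p,q)
    ax=R.apply(Mg.T@Ro.from_euler("z",-1.66,degrees=True).apply([-1,0,0]));g=p+R.apply([0,0,3])
    rows.append((R,p)); i=len(rows)-1
    if i%3==0: print(i,q2.round(2),round(e,4),"dq",np.abs(q2-q).max().round(2),"base",(g-115*ax).round(),"tip",(g+137*ax).round())
    q=q2
for c in range(3):
    Rb,pb=rows[10*c]
    for i in range(1,11):
        R,p=rows[10*c+i];print(np.r_[(Rb.inv()*R).as_rotvec(degrees=True),Rb.inv().apply(p-pb)].round(1).tolist())
E
python3 sweep2.py
```

```text
lift [ -27.1   30.5 -282.8]
[ 0.95  0.13 -0.34  0.26 -0.97  0.46] 5.524213356720986e-16
[-0.9  -0.06 -0.53 -1.62 -0.86  0.39] 5.047575690753091e-10
0 [ 0.95  0.13 -0.34  0.26 -0.97  0.46] 0.0 dq 0.0 base [586. 287. 297.] tip [334. 294. 297.]
3 [ 0.82  0.11 -0.28  0.08 -1.04  0.4 ] 0.0 dq 0.06 base [576. 207. 283.] tip [338. 280. 318.]
6 [ 0.67  0.08 -0.25 -0.09 -1.08  0.33] 0.0 dq 0.06 base [558. 133. 269.] tip [353. 260. 339.]
9 [ 0.49  0.04 -0.24 -0.25 -1.09  0.27] 0.0 dq 0.06 base [533.  66. 255.] tip [375. 231. 361.]
12 [ 0.3   0.01 -0.25 -0.41 -1.08  0.23] 0.0 dq 0.07 base [506.   9. 241.] tip [402. 191. 382.]
15 [ 0.1  -0.02 -0.27 -0.58 -1.06  0.2 ] 0.0 dq 0.07 base [479. -38. 229.] tip [428. 139. 401.]
18 [-0.12 -0.05 -0.3  -0.75 -1.03  0.19] 0.0 dq 0.07 base [456. -78. 219.] tip [449.  77. 418.]
21 [-0.33 -0.07 -0.34 -0.94 -0.99  0.2 ] 0.0 dq 0.07 base [ 441. -111.  211.] tip [463.   7. 432.]
24 [-0.53 -0.07 -0.39 -1.13 -0.94  0.23] 0.0 dq 0.07 base [ 433. -142.  206.] tip [466. -66. 444.]
27 [-0.73 -0.07 -0.45 -1.36 -0.9   0.28] 0.0 dq 0.08 base [ 434. -173.  203.] tip [ 459
[... 558 characters left out ...]

[7.5, -4.7, 16.5, 37.7, 26.8, -18.7]
[10.3, -6.1, 21.9, 50.3, 35.8, -25.0]
[13.3, -7.5, 27.2, 62.8, 44.7, -31.2]
[16.5, -8.9, 32.4, 75.4, 53.7, -37.5]
[19.8, -10.1, 37.5, 88.0, 62.6, -43.7]
[23.3, -11.4, 42.6, 100.6, 71.6, -49.9]
[26.9, -12.5, 47.5, 113.1, 80.5, -56.2]
[30.7, -13.7, 52.4, 125.7, 89.5, -62.4]
[3.9, -1.6, 4.6, 11.0, -7.8, -9.7]
[7.9, -3.3, 9.2, 22.1, -15.6, -19.4]
[12.0, -5.0, 13.5, 33.1, -23.4, -29.1]
[16.3, -6.7, 17.8, 44.1, -31.2, -38.8]
[20.6, -8.5, 21.9, 55.2, -39.0, -48.5]
[25.1, -10.3, 25.9, 66.2, -46.8, -58.3]
[29.7, -12.2, 29.7, 77.3, -54.6, -68.0]
[34.4, -14.2, 33.4, 88.3, -62.4, -77.7]
[39.2, -16.1, 36.8, 99.3, -70.3, -87.4]
[44.1, -18.2, 40.2, 110.4, -78.1, -97.1]
```

```bash
python3 -m handwheel '[[0,0,0,1,0,-8,45],[0,0,0,2,0,-25,45],[0,0,0,0,2,-55,45],[0,0,0,-5,8,-90,45],[0,0,0,-11,14,-130,45],[0,0,0,-17,20,-175,45],[0,0,0,-23,26,-220,45],[0,0,0,-26,29,-255,45],[0,0,0,-27,30.5,-275,45],[0,0,0,-27,30.5,-283,45]]' 90
python3 -m handwheel '[[0.6,-2.5,5.6,-0.3,16.6,-0.8,45],[1.4,-4.9,11.3,-0.7,33.2,-1.6,45],[2.4,-7.1,16.9,-1,49.9,-2.3,45],[3.5,-9.2,22.7,-1.3,66.5,-3.1,45],[4.7,-11.2,28.4,-1.6,83.1,-3.9,45],[6,-13.1,34.2,-2,99.7,-4.7,45],[7.6,-14.8,40,-2.3,116.4,-5.4,45],[9.2,-16.3,45.7,-2.6,133,-6.2,45],[11,-17.7,51.5,-3,149.6,-7,45],[13,-19,57.3,-3.3,166.2,-7.8,45]]'
python3 -c "
from sweep2 import *
rel((rows[10][0].as_matrix(),rows[10][1]))" | tail -1
```

```text
clock: 7.2
tool_pos: [469.0, 289.8, 301.8]
tcp_rot: [0.991, -0.015, 0.131, 0.001]
ft_force: [-0.0, -0.1, -4.8]
gripper_width: 57.5
grasp_force: 97.1
clock: 8.2
tool_pos: [458.8, 123.0, 304.6]
tcp_rot: [0.863, -0.473, -0.044, -0.169]
ft_force: [0.6, 0.6, -4.0]
gripper_width: 57.5
grasp_force: 97.0
rot [ 0.18  0.14 -0.37] shift [-0.6 -2.  -1.5]
```

```bash
python3 -m handwheel '[[2.3,-1.6,5.6,12.6,8.9,-6.2,45],[4.8,-3.2,11.1,25.1,17.9,-12.5,45],[7.5,-4.7,16.5,37.7,26.8,-18.7,45],[10.3,-6.1,21.9,50.3,35.8,-25,45],[13.3,-7.5,27.2,62.8,44.7,-31.2,45],[16.5,-8.9,32.4,75.4,53.7,-37.5,45],[19.8,-10.1,37.5,88,62.6,-43.7,45],[23.3,-11.4,42.6,100.6,71.6,-49.9,45],[26.9,-12.5,47.5,113.1,80.5,-56.2,45],[30.7,-13.7,52.4,125.7,89.5,-62.4,45]]'
python3 -m handwheel '[[3.9,-1.6,4.6,11,-7.8,-9.7,45],[7.9,-3.3,9.2,22.1,-15.6,-19.4,45],[12,-5,13.5,33.1,-23.4,-29.1,45],[16.3,-6.7,17.8,44.1,-31.2,-38.8,45],[20.6,-8.5,21.9,55.2,-39,-48.5,45],[25.1,-10.3,25.9,66.2,-46.8,-58.3,45],[29.7,-12.2,29.7,77.3,-54.6,-68,45],[34.4,-14.2,33.4,88.3,-62.4,-77.7,45],[39.2,-16.1,36.8,99.3,-70.3,-87.4,45],[44.1,-18.2,40.2,110.4,-78.1,-97.1,45]]'
python3 - <<'E'
from plan import *
for n in("side","wrist","top"):
    p,d=get_image(n); cv2.imwrite(f"pics/{n}3.png",p[...,::-1]); np.savez(f"{n}3.npz",p=p,P=cloud(n,d))
s=observe();print(s["joint_positions"]);rel((Mp,np.array([440,-208,320.])))
a=cv2.imread("pics/side3.png")[150:450,200:600];b=cv2.imread("pics/wrist3.png")
cv2.imwrite("pics/c3.png",np.hstack([a,cv2.resize(b,(400,300))]))
E
```

```text
clock: 9.2
tool_pos: [448.5, -42.9, 311.2]
tcp_rot: [-0.485, 0.772, 0.089, 0.4]
ft_force: [-0.3, -0.2, -4.0]
gripper_width: 57.4
grasp_force: 97.2
clock: 10.2
tool_pos: [438.3, -208.9, 317.2]
tcp_rot: [0.004, 0.795, 0.001, 0.607]
ft_force: [0.0, 0.4, -4.2]
gripper_width: 57.6
grasp_force: 97.3
[-0.90723197 -0.05726409 -0.53078764 -1.61713644 -0.86392276  0.39295967]
rot [-0.01 -0.36 -0.28] shift [-3.2  0.4  1. ]
```

View pics/c3.png

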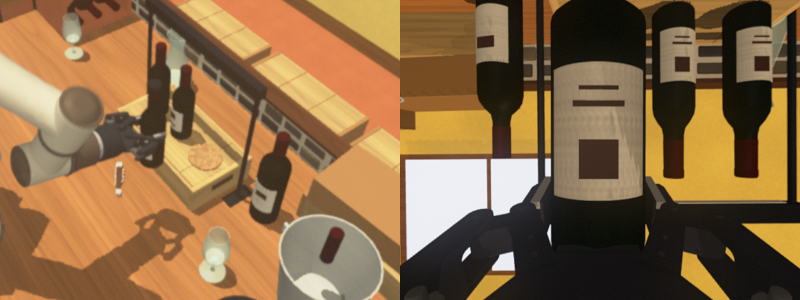

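The bottle hangs upright with its label towards the robot. I'll measure its tilt, roll and base height from the wrist depth.

```bash
python3 - <<'E'
from k import *
z=np.load("wrist3.npz");p=z["p"];P=z["P"]
m=(abs(P[...,1]+208)<40)&(P[...,0]>395)&(P[...,0]<450)
h=cv2.cvtColor(p,cv2.COLOR_RGB2HSV)
Q=P[m]; print(len(Q),Q.min(0),Q.max(0))
Q=Q[(Q[:,2]<300)]
# cylinder fit r=30, axis through (x0,y0) with slopes
b=Q[(Q[:,2]>215)&(Q[:,2]<290)]
f=lambda t:np.hypot(b[:,0]-t[0]-t[2]*(b[:,2]-250),b[:,1]-t[1]-t[3]*(b[:,2]-250))-30
r=least_squares(f,[440,-208,0,0],loss="soft_l1");print("axis@250",r.x,np.degrees(r.x[2:]),np.std(r.fun))
for zz in np.arange(185,335,10):
    k=abs(P[m][:,2]-zz)<5;q=P[m][k]
    if len(q)>10:print(zz,len(q),np.percentile(q[:,1],[1,99]).round(1),q[:,0].min().round(1))
lm=m&(h[...,1]<110)&(h[...,2]>90);L=P[lm];print("label",L.mean(0),np.percentile(L,[1,99],0))
ph=np.degrees(np.arctan2(L[:,1]-r.x[1],-(L[:,0]-r.x[0])));print("label angles",np.percentile(ph,[.5,2,50,98,99.5]))
z=np.load("top3.npz")
P=z["P"];hs=cv2.cvtColor(z["p"],cv2.COLOR_RGB2HSV)
E
```

```text
65230 [ 395.00727577 -247.99801521  203.06043575] [ 447.44577655 -168.00120338  345.04251518]
axis@250 [ 4.41386845e+02 -2.08795945e+02 -1.36143032e-02 -6.09553320e-03] [-0.78004211 -0.34924833] 0.669261224813064
205 916 [-236.  -180.5] 411.1
215 4706 [-235.9 -180.6] 409.9
225 4684 [-236.  -180.7] 409.4
235 4630 [-236.1 -181.3] 410.0
245 4534 [-236.2 -181.6] 409.4
255 4593 [-236.4 -181.6] 409.1
265 4715 [-236.4 -181.5] 408.9
275 4650 [-236.6 -181.5] 409.1
285 4626 [-236.6 -181.4] 408.6
295 4586 [-236.9 -181.5] 409.0
305 5674 [-244.1 -170.7] 410.0
315 8827 [-247.3 -168.7] 395.0
325 5241 [-238.3 -168.4] 400.5
label [ 415.39890078 -208.92997578  274.21746045] [[ 410.42017744 -233.74270682  240.81916904]
 [ 424.44040465 -184.17158362  310.64390999]]
label angles [-55.88508961 -52.66379947  -0.21475508  52.48989545  55.4126309 ]
```

```bash
python3 - <<'E'
from plan import *
ci=camera_info("top");K=np.array(ci["intrinsics"]);R=np.array(ci["R"]);t=np.array(ci["t"]);C=-R.T@t
d=R.T@np.linalg.inv(K)@[398.9,225.2,1];print("coaster",C+d*(93-C[2])/d[2])
s=observe();q=s["joint_positions"];print(s["tool_pos"])
R0=Ro.from_quat(s["tcp_rot"]);p0=np.array(s["tool_pos"])
for w in ([0,1,-45],[0,1,-93],[60,1,-93],[120,1,-93],[183,1,-93],[183,1,-110]):
    q,e=near(R0.as_matrix(),p0+w,q);print(w,R0.inv().apply(w).round(1),q.round(2),round(e,4))
E
```

```text
coaster [ 623.83628928 -209.21920178   93.        ]
[ 438.15109127 -208.39681498  317.14741235]
[0, 1, -45] [43.4  0.8 11.9] [-0.96  0.05 -0.6  -1.72 -0.93  0.6 ] 0.0
[0, 1, -93] [89.7  0.6 24.6] [-1.02  0.18 -0.66 -1.81 -1.01  0.83] 0.0
[60, 1, -93] [73.8  0.7 82.5] [-0.9   0.24 -0.59 -1.91 -0.92  0.84] 0.0
[120, 1, -93] [ 57.9   0.7 140.3] [-0.79  0.29 -0.5  -1.98 -0.85  0.84] 0.0
[183, 1, -93] [ 41.2   0.8 201.1] [-0.7   0.35 -0.4  -2.03 -0.77  0.82] 0.0
[183, 1, -110] [ 57.6   0.8 205.6] [-0.71  0.39 -0.42 -2.07 -0.8   0.89] 0.0
```

```bash
python3 -m handwheel '[[0,0,0,6,0,1.5,45],[0,0.2,0,17,0,5,45],[0,0.4,0,30,0,8,45],[0,0.4,0,43,0,12,45],[0,0.4,0,56,0,15.5,45],[0,0.4,0,68,0,19,45],[0,0.4,0,78,0,21.5,45],[0,0.4,0,85,0,23.5,45],[0,0.4,0,89.5,0,24.5,45],[0,0.4,0,89.5,0,24.5,45]]'
python3 - <<'E'
from plan import *
s=observe();R0=Ro.from_quat(s["tcp_rot"]);print(s["tool_pos"],R0.inv().apply([182,-0.5,0]))
E
```

```text
clock: 11.35
tool_pos: [440.1, -207.7, 226.2]
tcp_rot: [0.0, 0.796, 0.002, 0.605]
ft_force: [-0.2, -0.0, -4.9]
gripper_width: 58.1
grasp_force: 97.3
[ 440.14735273 -207.67280185  226.1731663 ] [-48.79015666  -0.68876946 175.33766341]
```

```bash
python3 -m handwheel '[[0,0,0,-2,0,7,45],[0,0,0,-6,0,21,45],[0,0,0,-12,-0.4,43,45],[0,0,0,-18.5,-0.7,67,45],[0,0,0,-25,-0.7,91,45],[0,0,0,-32,-0.7,115,45],[0,0,0,-38.5,-0.7,138,45],[0,0,0,-44,-0.7,158,45],[0,0,0,-47.5,-0.7,170,45],[0,0,0,-48.5,-0.7,174.5,45]]'
python3 - <<'E'
from plan import *
p,d=get_image("wrist");P=cloud("wrist",d);cv2.imwrite("pics/w4.png",p[...,::-1])
b=P[(abs(P[...,1]+208)<35)&(P[...,0]>575)&(P[...,0]<632)&(P[...,2]>130)&(P[...,2]<190)]
f=lambda t:np.hypot(b[:,0]-t[0]-t[2]*(b[:,2]-112),b[:,1]-t[1]-t[3]*(b[:,2]-112))-30
r=least_squares(f,[624,-208,0,0],loss="soft_l1");print("axis@base",r.x[:2],np.degrees(r.x[2:]),b[:,2].min())
for y0 in(-102,3):
    c=P[(abs(P[...,1]-y0)<35)&(P[...,0]>580)&(P[...,0]<640)&(P[...,2]>110)&(P[...,2]<215)]
    if len(c)>200:
        g=least_squares(lambda t:np.hypot(c[:,0]-t[0],c[:,1]-t[1])-30,[625,y0],loss="soft_l1");print("nb",g.x,len(c))
c=P[(P[...,2]>60)&(P[...,2]<97)&(abs(P[...,1]+208)<70)&(P[...,0]>500)];print("low",len(c),np.percentile(c[:,2],[5,50,95]) if len(c) else "")
h=cv2.cvtColor(p,cv2.COLOR_RGB2HSV);s=observe();R0=Ro.from_quat(s["tcp_rot"]);print(s["tool_pos"],s["ft_force"],R0.inv().apply([0,0,-10]))
E
```

```text
clock: 12.35
tool_pos: [622.3, -208.1, 227.9]
tcp_rot: [0.0, 0.795, 0.001, 0.606]
ft_force: [0.1, 0.4, -4.0]
gripper_width: 57.4
grasp_force: 97.3
axis@base [ 626.53672966 -208.36043865] [-0.75048251 -0.06272261] 130.00382912014643
nb [ 620.35288946 -101.47076385] 39299
low 8818 [88.19377132 88.93266182 93.99929185]
[ 622.12545802 -208.18180715  227.67975911] [ 1.22060099 -0.27098254 -4.78490398] [ 9.64042269 -0.01896834  2.6574218 ]
```

View pics/w4.png

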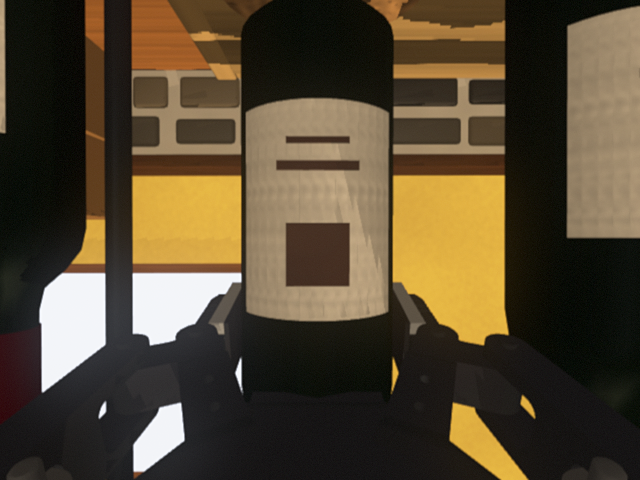

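The bottle is between its neighbours above the coaster (bottle at columns 245–390). I lower it in stages, watching the force.

```bash
python3 -m handwheel '[[0,0.2,0,1,0,0,45],[0,0.4,0,3,0,0.2,45],[0,0.6,0,5.5,0,0.5,45],[0,0.7,0,8,0,0.7,45],[0,0.7,0,10,0,0.9,45],[0,0.7,0,12,0,1.1,45],[0,0.7,0,13.5,0,1.2,45],[0,0.7,0,14.2,0,1.3,45],[0,0.7,0,14.2,0,1.3,45],[0,0.7,0,14.2,0,1.3,45]]'
python3 -m handwheel '[[0,0,0,0.3,0,0.1,45],[0,0,0,0.6,0,0.2,45],[0,0,0,1,0,0.3,45],[0,0,0,1.3,0,0.4,45],[0,0,0,1.6,0,0.4,45],[0,0,0,1.9,0,0.5,45],[0,0,0,2.2,0,0.6,45],[0,0,0,2.5,0,0.7,45],[0,0,0,2.9,0,0.8,45],[0,0,0,2.9,0,0.8,45]]'
```

```text
clock: 13.4
tool_pos: [618.7, -208.6, 213.6]
tcp_rot: [0.001, 0.799, 0.001, 0.601]
ft_force: [-0.3, 0.5, -4.9]
gripper_width: 57.6
grasp_force: 97.3
clock: 14.4
tool_pos: [618.5, -208.6, 210.4]
tcp_rot: [0.001, 0.799, 0.001, 0.601]
ft_force: [0.5, 0.2, -4.9]
gripper_width: 57.6
grasp_force: 97.3
```

```bash
python3 -m handwheel '[[0,0,0,0.2,0,0.1,45],[0,0,0,0.4,0,0.1,45],[0,0,0,0.6,0,0.2,45],[0,0,0,0.8,0,0.2,45],[0,0,0,1,0,0.3,45],[0,0,0,1.2,0,0.3,45],[0,0,0,1.3,0,0.3,45],[0,0,0,1.4,0,0.4,45],[0,0,0,1.4,0,0.4,45],[0,0,0,1.4,0,0.4,45]]'
```

```text
clock: 15.4
tool_pos: [618.6, -208.6, 209.0]
tcp_rot: [0.001, 0.799, 0.001, 0.601]
ft_force: [1.0, 0.1, -5.3]
gripper_width: 57.6
grasp_force: 97.3
```

```bash
python3 -m handwheel '[[0,0,0,0.2,0,0.1,45],[0,0,0,0.4,0,0.1,45],[0,0,0,0.6,0,0.2,45],[0,0,0,0.8,0,0.2,45],[0,0,0,1,0,0.3,45],[0,0,0,1,0,0.3,45],[0,0,0,1,0,0.3,45],[0,0,0,1,0,0.3,45],[0,0,0,1,0,0.3,45],[0,0,0,1,0,0.3,45]]'
```

```text
clock: 16.4
tool_pos: [618.6, -208.6, 208.0]
tcp_rot: [0.001, 0.799, 0.001, 0.601]
ft_force: [0.3, 0.3, -3.7]
gripper_width: 57.6
grasp_force: 97.3
```

```bash
python3 -m handwheel '[[0,0,0,0.2,0,0.1,45],[0,0,0,0.4,0,0.1,45],[0,0,0,0.6,0,0.2,45],[0,0,0,0.8,0,0.2,45],[0,0,0,1,0,0.3,45],[0,0,0,1,0,0.3,45],[0,0,0,1,0,0.3,45],[0,0,0,1,0,0.3,45],[0,0,0,1,0,0.3,45],[0,0,0,1,0,0.3,45]]'
```

```text
clock: 17.4
tool_pos: [618.9, -208.6, 207.6]
tcp_rot: [0.001, 0.799, 0.001, 0.601]
ft_force: [-2.2, 0.5, 1.0]
gripper_width: 57.7
grasp_force: 97.3
```

The force went from about -4.5 N to +1 N, so the bottle is resting on the coaster. I'll open the fingers slowly.

```bash
python3 -m handwheel '[[0,0,0,0,0,0,57.5],[0,0,0,0,0,0,58.5],[0,0,0,0,0,0,59.5],[0,0,0,0,0,0,60.5],[0,0,0,0,0,0,62],[0,0,0,0,0,0,64],[0,0,0,0,0,0,67],[0,0,0,0,0,0,70],[0,0,0,0,0,0,74],[0,0,0,0,0,0,76]]' 20
python3 - <<'E'
from plan import *
s=observe();R0=Ro.from_quat(s["tcp_rot"]);print(s["gripper_width"],s["ft_force"],R0.inv().apply([-150,0,0]),R0.inv().apply([-150,0,40]))
p,d=get_image("wrist");P=cloud("wrist",d)
b=P[(abs(P[...,1]+208)<35)&(P[...,0]>575)&(P[...,0]<632)&(P[...,2]>110)&(P[...,2]<185)]
f=lambda t:np.hypot(b[:,0]-t[0]-t[2]*(b[:,2]-93),b[:,1]-t[1]-t[3]*(b[:,2]-93))-30
r=least_squares(f,[624,-208,0,0],loss="soft_l1");print("axis@base",r.x[:2],np.degrees(r.x[2:]),b[:,2].min())
E
```

```text
clock: 18.4
tool_pos: [618.6, -208.6, 206.9]
tcp_rot: [0.001, 0.799, 0.001, 0.601]
ft_force: [-0.5, 0.1, -0.2]
gripper_width: 76.1
grasp_force: 0.0
76.12996340381827 [-0.49960588  0.09034064 -0.20859851] [ 4.16897301e+01 -4.97830099e-02 -1.44090124e+02] [ 3.26579478e+00  3.76992442e-02 -1.55207388e+02]
axis@base [ 621.62944129 -208.7336954 ] [-1.16361832  0.06178111] 110.00193234112066
```

```bash
python3 -m handwheel '[[0,0,0,0.8,0,-3,76],[0,0,0,2.5,0,-9,76],[0,0,0,5,0,-18,76],[0,0,0,9,0,-31,76],[0,0,0,13.5,0,-47,76],[0,0,0,19,0,-66,76],[0,0,0,25,0,-87,76],[0,0,0,31.5,0,-108,76],[0,0,0,37.5,0,-129,76],[0,0,0,41.7,0,-144,76]]'
python3 -m handwheel '[[0,0,0,0,0,0,76],[0,0,0,0,0,0,76],[0,0,0,0,0,0,76],[0,0,0,0,0,0,76],[0,0,0,0,0,0,76],[0,0,0,0,0,0,76],[0,0,0,0,0,0,76],[0,0,0,0,0,0,76],[0,0,0,0,0,0,76],[0,0,0,0,0,0,76]]'
python3 - <<'E'
from plan import *
p,d=get_image("wrist");P=cloud("wrist",d);cv2.imwrite("pics/w5.png",p[...,::-1])
h=cv2.cvtColor(p,cv2.COLOR_RGB2HSV)
for y0 in(-208,-102,3):
    M=(abs(P[...,1]-y0)<35)&(P[...,0]>580)&(P[...,0]<640)&(P[...,2]>110)&(P[...,2]<220);c=P[M]
    if len(c)<300: continue
    g=least_squares(lambda t:np.hypot(c[:,0]-t[0]-t[2]*(c[:,2]-93),c[:,1]-t[1]-t[3]*(c[:,2]-93))-30,[625,y0,0,0],loss="soft_l1")
    L=P[M&(h[...,1]<110)&(h[...,2]>90)];ph=np.degrees(np.arctan2(L[:,1]-g.x[1],-(L[:,0]-g.x[0])))
    print(g.x[:2],np.degrees(g.x[2:]),len(c),"label z",np.percentile(L[:,2],[1,99]) ,np.percentile(ph,[1,99]))
p,d=get_image("top");cv2.imwrite("pics/top5.png",p[...,::-1])
a=p[130:310,160:500];cv2.imwrite("pics/c5.png",np.vstack([cv2.resize(a,(560,296)),cv2.resize(get_image("side")[0][140:450,180:560],(560,304))])[...,::-1])
E
```

```text
clock: 19.45
tool_pos: [466.4, -208.0, 206.8]
tcp_rot: [0.001, 0.8, 0.001, 0.601]
ft_force: [0.3, -1.1, -0.4]
gripper_width: 76.1
grasp_force: 0.0
clock: 20.45
tool_pos: [468.7, -208.5, 206.9]
tcp_rot: [0.001, 0.799, 0.001, 0.601]
ft_force: [0.7, -0.2, 0.7]
gripper_width: 76.0
grasp_force: 0.0
[ 620.67068481 -208.66057457] [-0.01528274  0.06402233] 10336 label z [131.11310188 200.53248495] [-52.73848335  56.90888837]
[ 620.46501571 -101.35474468] [0.16921288 0.02633293] 10898 label z [126.08033489 195.38653321] [-51.2018051   51.60965547]
[621.82060636   5.07076745] [0.14053407 0.05263168] 12710 label z [126.01584981 195.29345333] [-53.28723441  41.58098144]
```

View pics/c5.png

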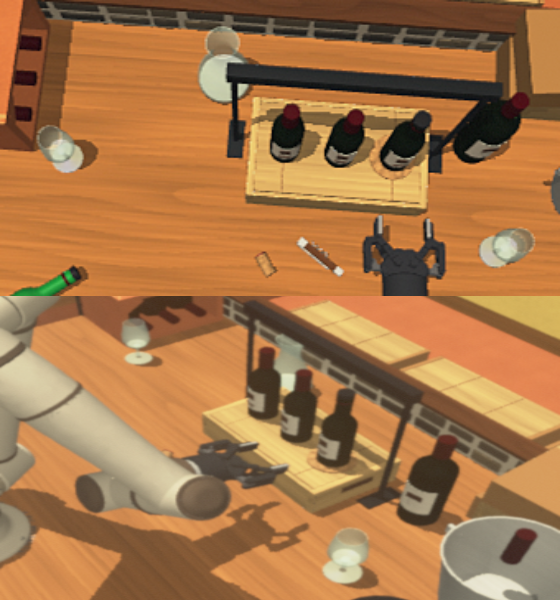

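View pics/w5.png

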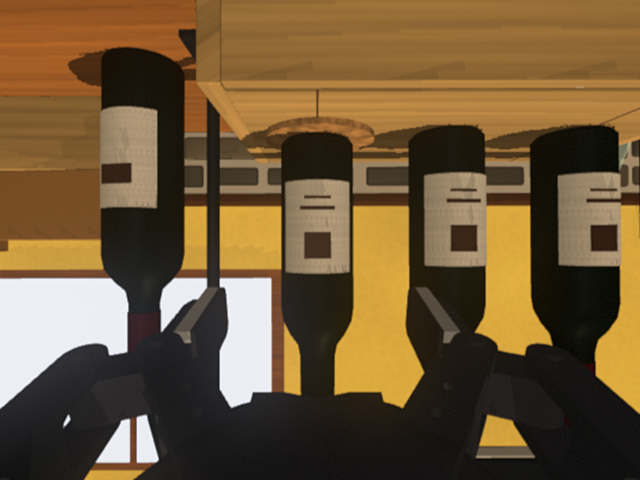

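The bottle stands upright (tilt under 0.1°) in line with its neighbours. Its base is on the coaster, its label is within about 2° of square, and the gripper is clear.

```bash
python3 -c "
from workcell import *
print(hand_in())"
```

```text
the job is handed in; nothing more can be done
None
```

The half bottle stands upright on its cork coaster in the gap, label facing the robot's side to within about 2° of square, and nothing else looks disturbed in the last pictures; I handed the job in at about 20.6 s on the robot's clock, and no verdict was returned.

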